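# Hook the spent drying cartridge out of its well

## Robot

A 7-joint arm with a two-finger parallel gripper is mounted at the origin on the work surface. World frame = base frame: x ahead of the robot, y to its left, z up, the work surface at z = 0. Lengths are in m, angles in rad, forces in N, time in s.
With the tool pointing down it reaches from about 0.4 to 0.85 m from the base axis. Payload 10.4 kg.
Tool frame: the origin (TCP) lies between the finger pads; the fingertips stand 22 mm ahead of it and the grasp point (between the pads) lies 3 mm ahead of it; z points along the fingers, y is the line along which they close (so a half turn about z gives the same grasp; the last joint's range is limited). The gripper opens to 85 mm and grips with 20 to 120 N. Pads are 22 mm wide; open, the fingers measure 114 mm over their backs; the gripper's body (76 mm by 85 mm) begins 54 mm behind the grasp point. The pads swing forward as they close: fully open they stand 13 mm farther back than shut.
Start: joints at [1.285, 0.332, -0.065, 1.46, 0.022, 1.35, -0.088], TCP at [0.162, -0.604, 0.253] pointing down, gripper open.
Joint ranges: [-2.6, 2.6], [-0.5, 2.12], [-1.47, 1.34], [0.16, 2.42], [-1.27, 4.41], [0.06, 2.06], [-2.6, 2.6]. Speed limits (rad/s): [2.22, 2.22, 2.79, 2.79, 3.14, 3.14, 3.14].

## Interface

Orientations are given as a unit quaternion [x, y, z, w].
In Python, from workcell import manip, camera, ticket, boxes_of, outline_of gives the robot as it stands.
- The arm moves only by the tool carry_out, never from a script. Its argument "deltas" is a list of rows, each a list of 5 numbers: the shift along the tool's x, y, z as a fraction of full scale, then the turn about the tool's z as a fraction of full scale, then the opening, from -1 (shut) to 1 (fully open), so that 0 is half open. In form: [[tx, ty, tz, spin, gripper], ...]. A call has 1 to 20 rows; each row is the pose to reach, as a shift and turn from the pose commanded when the call began, along the tool's axes at that moment; what a row does not reach only later rows make up. Full scale, the value 1, is 150 mm for a shift and 30 degrees for a turn. A row lasts 1/8 s, in which the tool goes at most 62.5 mm and 10.7 degrees, less where a joint would pass 70% of its speed; a pose out of reach is approached as far as the arm can. A call with a number of a shift or a turn outside -1 to 1 is refused whole. A call with a gripper value outside its range is refused whole. The fingers move at their own pace and stop on an object; "force" is the grip in N (left out, the last holds). Time passes only in rows, so rows that repeat a pose let the fingers close. It gives the time, the measured TCP pose, the force, the opening and the grip force at its end, in the units of the state.
- manip.get_obs(): the state, without advancing time (a new reading comes with each control period).
- camera(name): name is "side" or "top"; returns a dict with "img" (384x512x3 uint8, red, green, blue), "depth" (384x512 float32, m along the optical axis (not along the pixel's ray), 0 where there is no reading), "vertical_fov" (degrees; the focal length in pixels is half the picture's height over the tangent of half this angle, whatever the lens; pixels are square), "cx", "cy" (the principal point, pixels), "k1" (the pictures are not rectified: a ray, as slopes to the right and down, at radius r is drawn at 1 + k1 r^2 times it, then the intrinsics apply), "R" (3x3) and "t" (3): a world point X has camera coordinates R X + t. Camera axes: x right, y down, z forward; pixel columns grow to the right and rows downward; lengths in m; the calibration is good to about 2 mm. A picture is of the moment at which its call begins.
- ticket.hand_in(): hands the job in; it is judged then, once.
Trained networks look in a picture, given as the dict that the camera call returned (one of the last four; its "shot" number tells which), for a name from the list of things; names that differ only in an ending like _2 or _b are one class to them, and where a whole thing is asked for, a point or a joint stands for the part that bears it (a point fixed in the world has none). Each returns a list of dicts, best first, with "conf" (0 to 1); they miss things now and then, are a little off and sometimes report something else, mostly with a low value. They report only what shows in the picture. A call takes as long as a camera call. They do not tell look-alikes from the thing itself.
- boxes_of(query, picture): "position" ([x, y, z] in m, in world coordinates, good to about 4 mm: the middle of the surface that is visible of it).
- outline_of(query, picture): "region" (384x512 bool, what is visible of it).
The state is a dict: "clock": time; "joint_pos": joint angles; "joint_velocities": joint speeds; "tau": joint torques, N m; "position": TCP position; "ee_rot": TCP orientation; "ft_force": force on the tool from outside, world axes, zero at the start; "torque": the same for the moment, N m; "grip_width": opening from 0.0 (shut) to 1.0 (fully open); "grasp_force": force on a finger pad.
Only numpy, scipy, OpenCV 4.12 (cv2) and the standard library are available. Lean on these libraries where they do the work, as an engineer would, in place of code of your own. Each camera call takes 0.05 s, during which the arm holds its last target. There are 200 camera calls.

## Task

The orange drying cartridge is spent: take the hook tool from its stand, catch the cartridge's wire bail with it and draw the cartridge up out of its deep well, without touching the cartridge with the gripper. Lower it on the hook, never tipped over or dropped, until it stands upright in the aluminium tray, then unhook it and hang the hook tool back in its stand. Leave the blue cartridge in its well and the other things on the table where they are.

Things in the scene. Friction and masses are not known exactly. Their poses are not given: they have to be found in the camera images.
- hook: Hook tool hung upright in its stand. Origin: centre of the black collar's underside, z up. Collar 40 x 36 x 4. Red handle 26 (x) x 16 (y), from 4 to 44 above the origin: grip from above across y. Below, a 5 mm steel shaft down the axis ends in a J open upwards, towards +x: underside 114.5 below the origin; tip's centre line 14 in +x of the shaft's, its end 97.5 below the origin; mouth 9. 90 g
- hook_bowl (a point): the bottom of the hook's bowl, where a caught wire rests: in the hook's frame 7 in +x, 109.5 below the origin
- stand: Fixed grey stand, base 90 x 80. Origin: under the slot's seat, on the table. Its two level prongs (tops 135 up, 10 thick, 16 wide each) leave a 16 wide slot along x, from -30 (closed by the post) to +22 (open end). The shaft hangs in the slot, collar resting on the prongs. The tool lifts straight up and goes straight back down with its hook along the slot, tip to +x
- stand_seat (a point): centre of the slot at the prongs' top face, 135 above the table; where the underside of the hook tool's collar belongs
- spent: Spent cartridge: orange puck, diameter 60, height 22, with a rigid upright black wire bail (wire 4). Origin: centre of its underside, z up. The bail lies in the y-z plane: legs at y = -22, +22 rise to z 36, then slope to a peak on the axis, centre line at z 60. Hook it along the puck's x, from either side. It may be in either well, turned up to 0.6 rad from the block. 70 to 120 g
- spent_apex (a point): underside of the peak of the orange cartridge's bail, 58 above the puck's underside, on its axis
- fresh: The fresh cartridge: the same but blue, in the other well; to be left there
- block: Fixed plywood block 100 (x) x 200 (y) x 140 tall, with two round upright wells of diameter 66 at y = -50 and +50, open at the top, floor 6 above the table. Origin: centre of the underside. Each well holds a cartridge standing on its floor, the bail's peak about 74 below the rim
- tray: Fixed shallow square aluminium tray 140 x 140 outside, 18 tall, walls and floor 3 thick. Origin: centre of the underside
- mug: Green travel mug with black lid and handle, about 80 wide, 148 tall, standing; origin at the centre of the underside. Bystander
- tape: Roll of black tape, diameter 100, 24 tall, lying flat; origin at the centre of the underside. Bystander
- mouse: Grey computer mouse 58 x 100 x 26; origin at the centre of the underside. Bystander
Not all that is in view belongs to the job. There is more than one size of the tray; the one meant has the size given above.

How it is judged:
By the outcome, as a careful person would: the job done as asked, in the order asked, and still so for the second after the job is handed in, with the robot touching nothing.
It also fails if it takes over 69 s, if anything falls off the work surface, if the arm or the gripper's body presses on something with over 40 N, if the wrist force passes 120 N, or if a joint passes its speed limit or range.

## Working session

There is one attempt and no reset: what is moved stays moved. The work goes in short steps, Python scripts to look and compute and a tool call to move; the robot and the scene stay as the last step left them, time stands still between calls to the robot, and variables do not carry over. Pictures are saved under pics/ and viewed, at most 10 in all, crops included, and the job is handed in when it is done.

Besides the shell and the picture viewer there is one more tool, called after "Call:" by a JSON object that holds its "fn" and its "kwargs". carry_out: Moves the arm, as the interface text tells. Its arguments: {"type":"object","properties":{"deltas":{"type":"array","items":{"type":"array","items":{"type":"number"}}},"force":{"type":"number"}},"required":["deltas"]}

```bash
ls; mkdir -p pics
cat > h.py <<'E'
import numpy as np, cv2
from workcell import manip, camera, ticket, boxes_of, outline_of
def cloud(p):
    H,W=p["depth"].shape; f=H/2/np.tan(np.radians(p["vertical_fov"])/2)
    K=np.array([[f,0,p["cx"]],[0,f,p["cy"]],[0,0,1]])
    uv=np.stack(np.meshgrid(np.arange(W),np.arange(H)),-1).reshape(-1,1,2).astype(float)
    s=cv2.undistortPoints(uv,K,np.array([p["k1"],0,0,0,0.])).reshape(H,W,2)
    z=p["depth"].astype(float)
    c=np.stack([s[...,0]*z,s[...,1]*z,z],-1)
    w=(c-p["t"])@p["R"]   # R^T(c-t)
    w[z==0]=np.nan
    return w
def proj(p,X):
    H=p["depth"].shape[0]; f=H/2/np.tan(np.radians(p["vertical_fov"])/2)
    c=np.asarray(X)@np.asarray(p["R"]).T+p["t"]; s=c[...,:2]/c[...,2:]
    s=s*(1+p["k1"]*(s**2).sum(-1,keepdims=True))
    return s*f+[p["cx"],p["cy"]]
def save(p,n,crop=None,scale=1):
    im=p["img"][...,::-1]
    if crop: u0,v0,u1,v1=crop; im=im[v0:v1,u0:u1]
    cv2.imwrite("pics/"+n,cv2.resize(im,None,fx=scale,fy=scale,interpolation=cv2.INTER_CUBIC))
E
python3 - <<'E'
from h import *
o=manip.get_obs(); print(o["clock"],o["position"],o["ee_rot"],o["grip_width"])
ps={n:camera(n) for n in("side","top")}
im=np.vstack([ps["top"]["img"],ps["side"]["img"]])
for n,p in ps.items():
    save(p,n+"0.png",None,1.5); print(n,"cam at",-np.array(p["R"]).T@p["t"],p["vertical_fov"])
    for q in["hook","stand","spent","spent_apex","fresh","block","tray","mug","tape","mouse"]:
        for b in boxes_of(q,p)[:3]: print(n,q,round(b["conf"],2),np.round(b["position"],3),proj(p,np.array(b["position"])).astype(int))
E
```

```text
pics
0.0 [ 0.16226399 -0.60321442  0.25249421] [ 9.91380757e-01  1.31010194e-01 -1.25536233e-04 -7.13307556e-04] 1.004142778834224
side cam at [ 0.57056192 -0.76133866  0.86313151] 57.61795232964425
side hook 0.42 [0.518 0.282 0.14 ] [266 105]
side stand 0.7 [0.493 0.272 0.079] [259 121]
side spent 0.61 [0.725 0.036 0.025] [325 181]
side block 0.75 [ 0.547 -0.03   0.118] [270 173]
side tray 0.74 [ 0.459 -0.284  0.008] [233 265]
side tray 0.74 [ 0.279 -0.303  0.005] [168 268]
side tray 0.74 [ 0.473 -0.489  0.   ] [229 342]
side mug 0.86 [ 0.689 -0.294  0.136] [323 247]
side tape 0.75 [0.697 0.224 0.022] [314 143]
side mouse 0.9 [0.731 0.039 0.027] [326 180]
top cam at [ 0.44122269 -0.06768755  1.06856797] 53.9147780747957
top hook 0.52 [0.729 0.051 0.026] [205 113]
top hook 0.48 [0.517 0.279 0.139] [110 186]
top spent 0.86 [ 0.557 -0.024  0.024] [233 173]
top spent_apex 0.66 [ 0.559 -0.025  0.029] [234 172]
top fresh 0.54 [0.538 0.076 0.029] [197 180]
top block 0.64 [0.543 0.018 0.136] [214 174]
top tray 0.92 [ 0.275 -0.308  0.003] [336 271]
top tray 0.9 [ 0.463 -0.28   0.   ] [325 205]
top tray 0.72 [ 0.47  -0.482  0.   ] [393 201]
top mug 0.96 [ 0.689 -0.264  0.147] [326 113]
top mug 0.53 [0.696 0.237 0.025] [140 126]
top tape 0.65 [0.696 0.241 0.03 ] [138 126]
top tape 0.42 [ 0.558 -0.026  0.027] [234 172]
top mouse 0.7 [0.726 0.051 0.028] [205 114]
top mouse 0.26 [ 0.689 -0.263  0.144] [325 113]
top mouse 0.25 [0.517 0.28  0.138] [110 187]
```

View pics/top0.png

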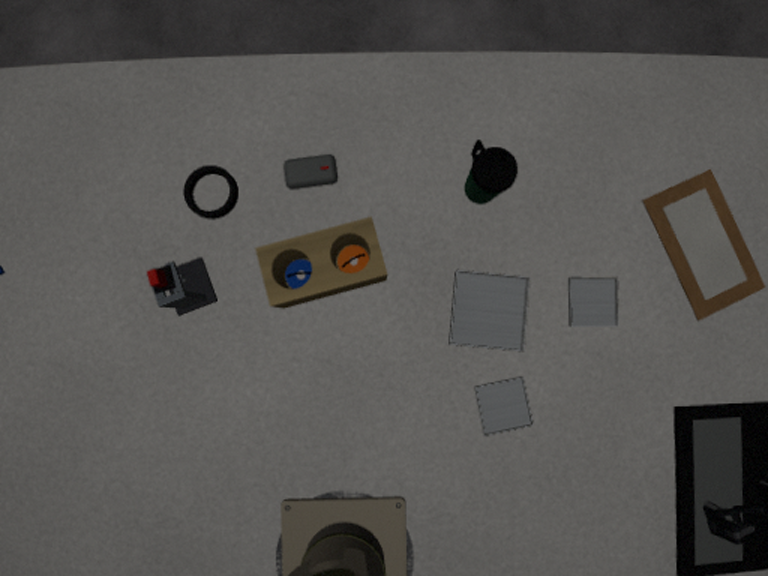

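View pics/side0.png

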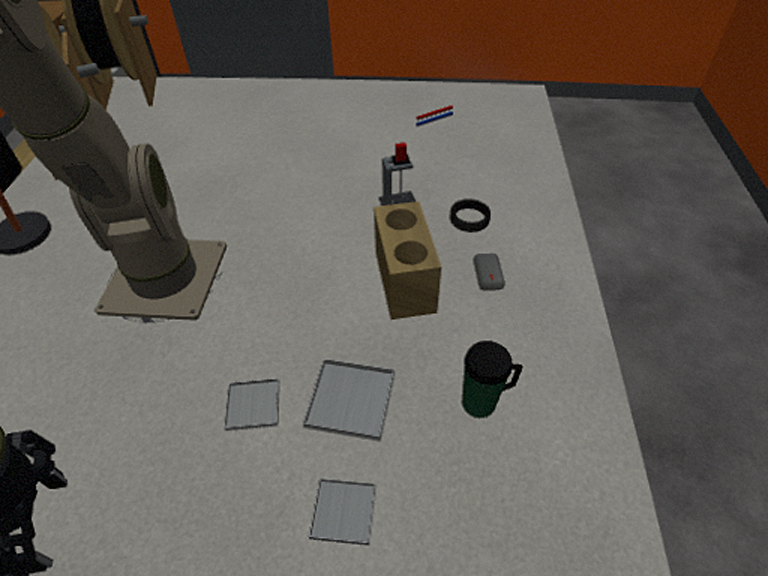

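The tray candidates in the top picture (768-wide view) are the large one at (488,310) and small ones at (503,405) and (593,301). The large one should be the 140 mm tray. The orange cartridge is in the right well at (352,258), blue at (298,272), and the hook with its red handle in the stand is at (165,278). Next I measure these and make one enlarged crop.

```bash
cat > m.py <<'E'
from h import *
def rect(pts,name):
    (c,s,a)=cv2.minAreaRect((pts*1000).astype(np.float32)); print(name,len(pts),"c",np.round(c,1),"size",np.round(s,1),"ang",round(a,1))
p=camera("top"); w=cloud(p); im=p["img"].astype(int); r,g,b=im[...,0],im[...,1],im[...,2]
x,y,z=w[...,0],w[...,1],w[...,2]
near=lambda cx,cy,d:(abs(x-cx)<d)&(abs(y-cy)<d)
m=near(.545,.02,.13)&(abs(z-.14)<.006); rect(w[m][:,:2],"block top"); print(np.nanmedian(z[m]))
for c in[(.463,-.28),(.275,-.308),(.47,-.482)]:
    m=near(*c,.11)&(z>.0105)&(z<.03); rect(w[m][:,:2],"tray") if m.sum()>5 else 0
for q in boxes_of("tray",p):
    for o in outline_of("tray",p): rect(w[o["region"]&np.isfinite(z)][:,:2],"tray outl")
    break
for n,c in(("orange",(r>1.8*b)&(r>60)&(g>30)&(g<.75*r)),("blue",(b>1.4*r)&(b>60))):
    m=c&near(.55,.02,.13)&(z<.06); rect(w[m][:,:2],n); print(np.nanmedian(z[m]),np.median(w[m],0))
m=near(.55,.02,.12)&(z>.036)&(z<.08); print("bail pts",m.sum()); 
for v,u in np.argwhere(m)[:60]: print(u,v,np.round(w[v,u]*1000).astype(int),im[v,u],end=';')
print()
for n in("top","side"):
    p2=p if n=="top" else camera("side"); w2=cloud(p2); i2=p2["img"].astype(int)
    N=(abs(w2[...,0]-.51)<.1)&(abs(w2[...,1]-.27)<.1)
    red=N&(i2[...,0]>2*i2[...,1])&(i2[...,0]>60); print(n,"red z",np.nanpercentile(w2[red][:,2],[2,50,98]))
    t=red&(w2[...,2]>.174); rect(w2[t][:,:2],"handle top")
    t=N&~red&(w2[...,2]>.125)&(w2[...,2]<.165); rect(w2[t][:,:2],"collar/prongs/post")
    t=N&(w2[...,2]>.006)&(w2[...,2]<.03); rect(w2[t][:,:2],"base")
    if n=="side": ps=p2
a=cv2.resize(p["img"][150:220,85:155],(400,400),interpolation=2); c=cv2.resize(p["img"][140:210,165:265],(400,280),interpolation=2)
d=cv2.resize(ps["img"][90:145,235:290],(400,400),interpolation=2); e=cv2.resize(p["img"][170:240,290:360],(320,320),interpolation=2)
M=np.zeros((600,800,3),np.uint8);M[:280,:400]=c;M[280:600,:320]=e;M[:300,400:]=a[50:350];M[300:,400:]=d[60:360]
M=np.clip(M.astype(float)*1.8,0,255).astype(np.uint8); cv2.imwrite("pics/crop1.png",M[...,::-1])
E
python3 m.py
```

```text
block top 2183 c [545.2  21.6] size [100.6 200.7] ang 13.8
0.13980275907029288
tray 259 c [ 459.2 -281.2] size [141.9 140.7] ang 83.2
tray 93 c [ 307.  -300.2] size [149.5  96.9] ang 7.1
tray 82 c [ 470.2 -483.5] size [95.3 91.7] ang 88.4
tray outl 1130 c [ 470.8 -486.2] size [104.4  98.5] ang 87.2
tray outl 1121 c [ 278.3 -302.7] size [97. 97.] ang 9.1
tray outl 2531 c [ 458.7 -284.3] size [148.5 145.7] ang 83.3
orange 269 c [561.9 -26.8] size [57.2 53.5] ang 89.5
0.028096564558747268 [ 0.56070793 -0.02510112  0.02809656]
blue 212 c [536.2  73.7] size [43.8 54.6] ang 40.6
0.02814311110428365 [0.5399479  0.0753518  0.02814311]
bail pts 300
231 159 [590 -20  77] [35 30 21];232 159 [590 -22  73] [35 30 21];233 159 [590 -25  75] [35 31 19];234 159 [590 -27  75] [31 26 12];235 159 [590 -30  73] [34 29 18];236 159 [590 -33  74] [33 28 17];237 159 [589 -36  79] [32 26 17];228 160 [587 -12  76] [36 30 17];229 160 [587 -14  76] [32 27 14];230 160 [588 -17  70] [32 26 17];231 160 [589 -19  63] [34 28 19];232 160 [590 -21  56] [29 24 15];233 160 [589 -24  59] [30 26 14];234 160 [590 -27  53] [
[... 1267 characters left out ...]
 165 [577 -53  44] [36 30 18];245 165 [573 -56  75] [38 32 19];223 166 [572   2  74] [30 22 16];224 166 [575   1  50] [30 26 16];245 166 [574 -56  51] [39 32 21];223 167 [571   3  62] [28 22 14];224 167 [573   2  44] [28 23 13];222 168 [566   5  76] [30 26 17];
top red z [0.02976979 0.17890417 0.18236552]
handle top 57 c [520.1 285.8] size [23.5 13.6] ang 16.8
collar/prongs/post 426 c [513.6 280.5] size [66.3 50.2] ang 16.9
base 439 c [516.1 274. ] size [ 86.8 119.2] ang 88.2
side red z [0.14465586 0.17876136 0.18272842]
handle top 17 c [522.  280.2] size [21.7 14.5] ang 38.4
collar/prongs/post 204 c [509.5 278.8] size [63.6 53.3] ang 18.8
base 130 c [532.7 307. ] size [163.2  53.3] ang 28.3
```

View pics/crop1.png

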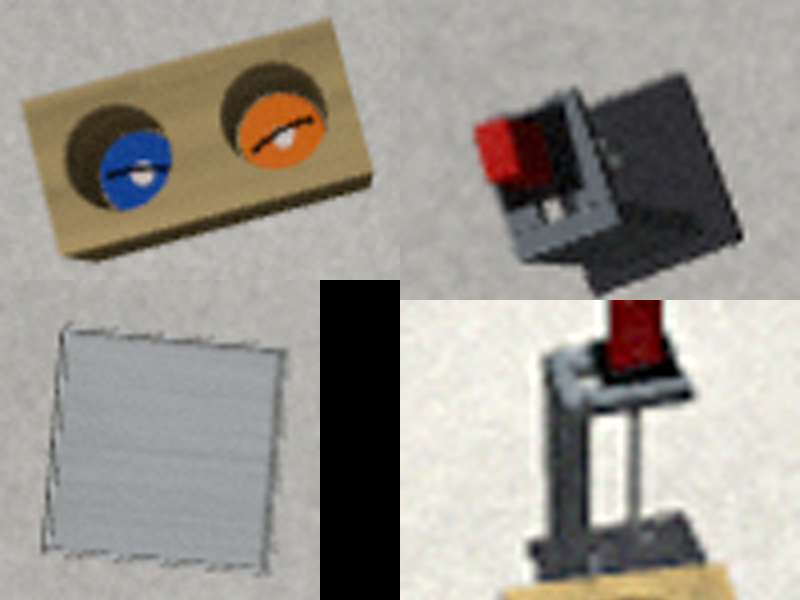

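The crop confirms it: the large tray measures about 141 x 141 mm, so it is the one meant, and the two small ones are about 97 mm. The orange bail in the right well runs from crop pixel (252,150) to (312,120). The stand's slot opens away from the robot, at a yaw of about 17°. Next I fit the poses from silhouettes.

```bash
cat > fit.py <<'E'
from h import *
from scipy.optimize import minimize
S=6
def tf(q,P): c,s=np.cos(q[2]),np.sin(q[2]); P=np.atleast_2d(P); return np.c_[q[0]+c*P[:,0]-s*P[:,1],q[1]+s*P[:,0]+c*P[:,1],P[:,2]]/1000.
def up(m,box): u0,v0,u1,v1=box; return cv2.resize(m[v0:v1,u0:u1].astype(np.float32),None,fx=S,fy=S,interpolation=cv2.INTER_LINEAR)
def px(p,box,X): return np.round(((proj(p,X)-[box[0],box[1]]+.5)*S-.5)*8).astype(np.int32)
def poly(p,box,X): m=np.zeros(((box[3]-box[1])*S,(box[2]-box[0])*S),np.uint8); cv2.fillPoly(m,[px(p,box,X)],1,shift=3); return m
def hull(p,box,X): m=np.zeros(((box[3]-box[1])*S,(box[2]-box[0])*S),np.uint8); cv2.fillConvexPoly(m,cv2.convexHull(px(p,box,X)),1,shift=3); return m
th=np.linspace(0,2*np.pi,60,endpoint=False); circ=lambda r,z:np.c_[r*np.cos(th),r*np.sin(th),0*th+z]
def opt(f,x0,st):
    b=None
    for k in range(3):
        r=minimize(f,x0,method="Nelder-Mead",options=dict(initial_simplex=np.vstack([x0]+[np.array(x0)+np.eye(3)[i]*st[i] for i in range(3)]),xatol=.02,fatol=1e-5)); x0=r.x; st=[s*-.7 for s in st]
    return r
def iou(a,b): return (a&b).sum()/max(1,(a|b).sum())
E
cat > f1.py <<'E'
from fit import *
p=camera("top"); ps=camera("side")
im=p["img"].astype(int); r,g,b=im[...,0],im[...,1],im[...,2]
# cartridge
box=(205,145,255,205)
B=(545.2,21.6,np.radians(13.8)); well=tf(B,[[0,-50,0]])[0]*1000; print("well",well)
org=up(r-1.5*b,box); O=(org>np.percentile(org,98)*.5).astype(np.uint8); 
rim=poly(p,box,circ(33,140)/1000+[well[0]/1000,well[1]/1000,0]); 
floor_=poly(p,box,tf((well[0],well[1],0),circ(33,140)))
def model(q):
    d=poly(p,box,tf(q,circ(30,28)))&rim   # z world: floor 6 + 22
    w=np.zeros_like(d)
    pts=px(p,box,tf(q,[[0,-22,28],[0,-22,42],[0,0,66],[0,22,42],[0,22,28]]))
    cv2.polylines(w,[pts],False,1,thickness=int(S*1.4),shift=3)
    return d,w
def f(q):
    d,w=model(q); return 1-iou(d&~w&1,O)
for y0 in(.1,.4,.7):
    R=opt(lambda q:f((q[0],q[1],q[2]/30)),[well[0],well[1],y0*30],[4,4,6]); print("spent",R.x[:2],"yaw deg",np.degrees(R.x[2]/30),R.fun)
q=(R.x[0],R.x[1],R.x[2]/30)
# handle
V=[]
for c,bx in((p,(90,165,140,210)),(ps,(250,85,285,125))):
    i=c["img"].astype(int); m=up(i[...,0]-2*i[...,1].clip(0)+0.,bx); rd=up(i[...,0]-1.*i[...,1],bx)
    V.append((c,bx,(rd>np.percentile(rd,96)*.3).astype(np.uint8)))
hb=np.array([[sx*13,sy*8,z] for sx in(-1,1) for sy in(-1,1) for z in(139,179)],float)
fh=lambda q:sum(1-iou(hull(c,bx,tf((q[0],q[1],q[2]/30),hb)),m) for c,bx,m in V)
H=opt(fh,[520,283,.3*30],[4,4,4]); print("handle",H.x[:2],np.degrees(H.x[2]/30),H.fun)
for k in(0,1):
    h=opt(lambda q:1-iou(hull(V[k][0],V[k][1],tf((q[0],q[1],H.x[2]/30),hb)),V[k][2])+0*q[2],H.x,[3,3,3]);print(k,h.x[:2],h.fun)
d,w=model(q); A=cv2.resize(p["img"][box[1]:box[3],box[0]:box[2]],None,fx=S,fy=S); A=(A*1.8).clip(0,255).astype(np.uint8)
A2=A.copy(); cv2.drawContours(A2,cv2.findContours(d,0,2)[0],-1,(0,255,0),1); cv2.drawContours(A2,cv2.findContours(w,0,2)[0],-1,(255,255,255),1)
cv2.drawContours(A2,cv2.findContours(rim,0,2)[0],-1,(0,255,255),1)
bx=V[0][1];C=cv2.resize(p["img"][bx[1]:bx[3],bx[0]:bx[2]],None,fx=S,fy=S); C=(C*1.8).clip(0,255).astype(np.uint8); hm=hull(p,bx,tf((H.x[0],H.x[1],H.x[2]/30),hb)); cv2.drawContours(C,cv2.findContours(hm,0,2)[0],-1,(0,255,0),1)
M=np.zeros((360,600,3),np.uint8);M[:,:300]=A2;M[:270,300:]=C;cv2.imwrite("pics/fit1.png",M[...,::-1])
E
python3 f1.py
```

```text
well [557.12667288 -26.956714     0.        ]
spent [555.48673243 -28.49012667] yaw deg 28.428820211154072 0.12437763309076977
spent [555.60368307 -28.61240441] yaw deg 27.222884183872466 0.12495227185948832
spent [555.23055873 -28.41971234] yaw deg 28.23050433345275 0.12502391429118043
handle [520.17114168 286.77660933] 12.479695597602918 0.18827802165908436
0 [520.58332828 287.18536062] 0.05819829238543295
1 [518.50735891 285.73504162] 0.08927130949179884
```

View pics/fit1.png

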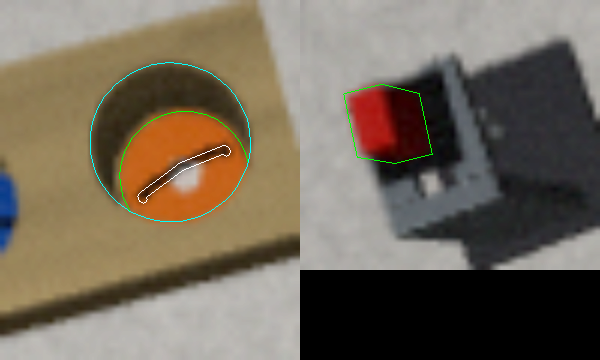

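Call:
{"fn": "carry_out", "kwargs": {"deltas": [[0.3,-0.2,-0.2,0,1],[0.6,-0.45,-0.2,0,1],[0.9,-0.69,-0.2,0,1]], "force": 60}}

```text
clock: 1.78
position: [0.2669, -0.4671, 0.2838]
ee_rot: [0.991, 0.131, 0.0, 0.001]
ft_force: [1.6, -1.0, 0.3]
grip_width: 0.998
grasp_force: 0.0
```

Call:
{"fn": "carry_out", "kwargs": {"deltas": [[0.3,-0.23,0,0,1],[0.6,-0.46,0,0,1],[0.9,-0.69,0,0,1]]}}

```text
clock: 2.15
position: [0.3703, -0.3319, 0.2836]
ee_rot: [0.991, 0.131, 0.0, 0.0]
ft_force: [1.0, -0.3, 0.2]
grip_width: 0.999
grasp_force: 0.0
```

Call:
{"fn": "carry_out", "kwargs": {"deltas": [[0.3,-0.23,0,0,1],[0.6,-0.46,0,0,1],[0.9,-0.69,0,0,1]]}}

```text
clock: 2.52
position: [0.4737, -0.197, 0.2836]
ee_rot: [0.991, 0.131, 0.0, 0.0]
ft_force: [0.9, -0.6, 0.3]
grip_width: 0.998
grasp_force: 0.0
```

Call:
{"fn": "carry_out", "kwargs": {"deltas": [[0.1,-0.3,0,0,1],[0.2,-0.6,0,0,1],[0.3,-0.9,0,0,1]]}}

```text
clock: 2.9
position: [0.4811, -0.0549, 0.2835]
ee_rot: [0.991, 0.131, 0.0, 0.0]
ft_force: [1.6, -0.1, -0.6]
grip_width: 1.0
grasp_force: 0.0
```

Call:
{"fn": "carry_out", "kwargs": {"deltas": [[0.1,-0.3,0,0,1],[0.2,-0.6,0,0,1],[0.3,-0.9,0,0,1]]}}

```text
clock: 3.28
position: [0.4895, 0.0871, 0.2836]
ee_rot: [0.991, 0.131, 0.0, 0.0]
ft_force: [0.5, -0.3, -0.2]
grip_width: 1.003
grasp_force: 0.0
```

Call:
{"fn": "carry_out", "kwargs": {"deltas": [[0.1,-0.3,0,0,1],[0.2,-0.6,0,0,1],[0.3,-0.9,0,0,1]]}}

```text
clock: 3.65
position: [0.4981, 0.229, 0.2835]
ee_rot: [0.991, 0.131, 0.0, 0.0]
ft_force: [0.7, -0.1, -0.5]
grip_width: 0.998
grasp_force: 0.0
```

Call:
{"fn": "carry_out", "kwargs": {"deltas": [[0.12,-0.16,0,-0.03,1],[0.24,-0.33,0.1,-0.03,1],[0.24,-0.33,0.2,-0.03,1],[0.24,-0.33,0.2,-0.03,1]]}}

```text
clock: 4.15
position: [0.5195, 0.2839, 0.252]
ee_rot: [0.99, 0.139, -0.001, 0.001]
ft_force: [-0.1, 0.3, -0.2]
grip_width: 1.0
grasp_force: 0.0
```

Run:
```python
from h import *
from h import *
o=manip.get_obs(); print(o["position"],o["ee_rot"],o["clock"])
for n,bx in(("top",(70,130,170,230)),("side",(215,55,315,155))):
    p=camera(n); u,v,u1,v1=bx; i=(p["img"][v:v1,u:u1]*1.6).clip(0,255).astype(np.uint8); i=cv2.resize(i,(400,400),interpolation=2)
    T=o["position"]; X=np.array([T,[T[0],T[1],.179],[T[0],T[1],.139],[.520,.286,.179]])
    for k,a in enumerate(proj(p,X)): cv2.circle(i,tuple(((a-[u,v])*4).astype(int)),3,[(255,255,0),(0,255,0),(0,255,255),(255,0,255)][k],1)
    globals()[n]=i
    for b in boxes_of("hook",p)[:2]: print(n,b)
cv2.imwrite("pics/ap.png",np.hstack([top,side])[...,::-1])
```

```text
[0.51947652 0.28387233 0.25202994] [ 9.90336470e-01  1.38680181e-01 -1.08076012e-03  5.61941472e-04] 4.15
top {'position': [0.5169, 0.2805, 0.1383], 'conf': 0.47}
side {'position': [0.5187, 0.2797, 0.1419], 'conf': 0.51}
```

View pics/ap.png

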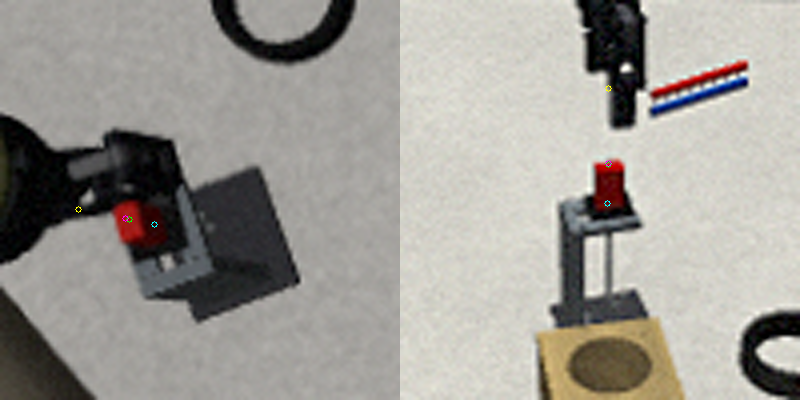

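The picture shows the gripper straddling the handle, with its projected axis at crop (130,218) on the handle's top. I descend and grip.

Call:
{"fn": "carry_out", "kwargs": {"deltas": [[0,0,0.25,0,1],[0,0,0.45,0,1],[0,0,0.565,0,1],[0,0,0.565,0,0],[0,0,0.565,0,-1],[0,0,0.565,0,-1],[0,0,0.565,0,-1],[0,0,0.565,0,-1],[0,0,0.565,0,-1]], "force": 60}}

```text
clock: 5.48
position: [0.5202, 0.2851, 0.1694]
ee_rot: [0.99, 0.139, 0.001, -0.0]
ft_force: [-0.0, -0.2, 6.0]
grip_width: 0.176
grasp_force: 59.4
```

Call:
{"fn": "carry_out", "kwargs": {"deltas": [[0,0,-0.1,0,-1],[0,0,-0.35,0,-1],[0,0,-0.65,0,-1],[0,0,-0.97,0,-1],[0,0,-0.97,0,-1]]}}

```text
clock: 6.1
position: [0.5206, 0.2861, 0.3186]
ee_rot: [0.99, 0.139, 0.003, -0.001]
ft_force: [-0.6, -0.1, -1.5]
grip_width: 0.179
grasp_force: 58.7
```

```bash
cat > look.py <<'E'
from fit import *
import sys
o=manip.get_obs(); T=o["position"]; q=o["ee_rot"]; yaw=2*np.arctan2(q[1],q[0]); print(o["clock"],T,np.degrees(yaw),o["ft_force"],o["grip_width"])
off=float(sys.argv[2]) if len(sys.argv)>2 else 0
cw=float(sys.argv[3]) if len(sys.argv)>3 else 0.0305
org=np.array([T[0]*1000+off*np.cos(yaw),T[1]*1000+off*np.sin(yaw),yaw])
zo=T[2]*1000-cw*1000
P=[[0,0,44],[0,0,0],[0,0,-112],[7,0,-112],[14,0,-110],[14,0,-97.5]]
C=[[20,18,0],[20,-18,0],[-20,-18,0],[-20,18,0],[20,18,0]]
out=[]
for n in("top","side"):
    p=camera(n); X=tf(org,np.array(P)+[0,0,zo]); Y=tf(org,np.array(C)+[0,0,zo])
    c=proj(p,X).mean(0).astype(int); h=40; u=np.clip(c[0]-h,0,512-2*h); v=np.clip(c[1]-h,0,384-2*h)
    i=(p["img"][v:v+2*h,u:u+2*h]*1.6).clip(0,255).astype(np.uint8); i=cv2.resize(i,(400,400),interpolation=2); j=i.copy()
    for Z,col in((X,(0,255,0)),(Y,(255,255,0))): cv2.polylines(i,[((proj(p,Z)-[u,v]+.5)*5).astype(np.int32)],False,col,1)
    out.append(np.vstack([i,j]) if False else i); raw=j
    for b in boxes_of("hook_bowl",p)[:2]: print(n,b)
cv2.imwrite("pics/"+sys.argv[1],np.hstack([out[1],raw])[...,::-1] if len(sys.argv)>4 else np.hstack(out)[...,::-1])
E
python3 look.py held.png 0 0.0305 s
```

```text
6.1 [0.52059334 0.28605665 0.31864023] 15.972655324337339 [-0.64188468 -0.10088046 -1.54446289] 0.17893601317642455
top {'position': [0.5105, 0.2811, 0.2858], 'conf': 0.49}
```

View pics/held.png

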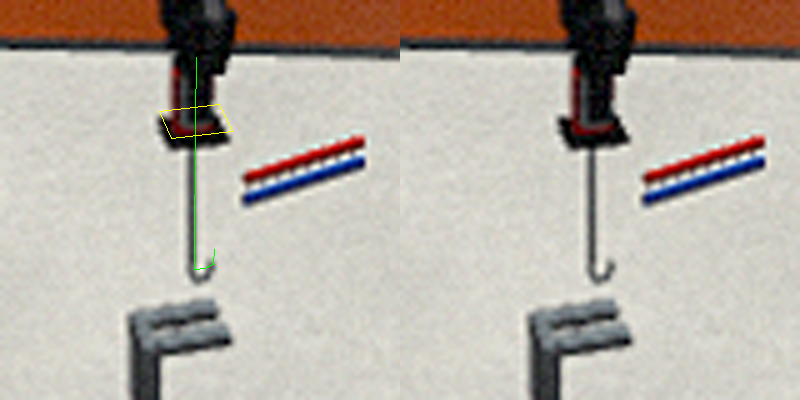

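```bash
cat > shaft.py <<'E'
from fit import *
o=manip.get_obs(); T=np.array(o["position"])*1000; q=o["ee_rot"]; yaw=2*np.arctan2(q[1],q[0])
for n in("side","top"):
    p=camera(n); w=cloud(p)*1000; i=p["img"].astype(int)
    d=w-T; L=np.stack([np.cos(yaw)*d[...,0]+np.sin(yaw)*d[...,1],-np.sin(yaw)*d[...,0]+np.cos(yaw)*d[...,1],d[...,2]],-1)
    for nm,a,b in(("shaft",-130,-45),("low",-155,-130),("collar",-42,-25)):
        m=(abs(L[...,0])<30)&(abs(L[...,1])<30)&(L[...,2]>a)&(L[...,2]<b)
        print(n,nm,m.sum(),np.round(np.nanmedian(L[m],0),1) if m.sum() else "", np.round(np.percentile(L[m],[3,97],axis=0),1).tolist() if m.sum() else "")
    if n=="side":
        m=(abs(L[...,0])<30)&(abs(L[...,1])<30)&(L[...,2]<-20)
        vs=np.unique(np.argwhere(m)[:,0])
        for v in vs: 
            us=np.where(m[v])[0]; dk=200-i[v,us].mean(-1); print(v,us.min(),us.max(),np.round(np.median(L[v,us],0),1),end=' | ')
        g=lambda a:proj(p,tf((T[0],T[1],yaw),np.array([a])+[0,0,T[2]]))[0].round(1)
        print("\npred: collar under",g([0,0,-34.]),"mid shaft",g([0,0,-90]),"bottom",g([7,0,-148.5]),"tip",g([14,0,-131.5]))
E
python3 shaft.py
```

```text
side shaft 41 [ -3.6  -1.7 -83.1] [[-5.0, -5.9, -122.3], [-0.4, 1.2, -49.4]]
side low 12 [   3.9   -0.5 -138.8] [[-3.9, -5.3, -146.0], [10.9, 1.9, -133.7]]
side collar 65 [ -6.6 -10.5 -30.5] [[-22.1, -20.4, -34.2], [16.2, 13.1, -26.2]]
66 271 271 [ 15.6  12.9 -29.8] | 67 260 272 [-14.9   9.9 -30. ] | 68 260 272 [-13.8   0.3 -28.9] | 69 260 273 [ -5.2  -7.6 -28.1] | 70 261 273 [ -2.6  -7.8 -30.2] | 71 261 273 [ -5.7 -14.1 -30.5] | 72 262 273 [ -3.2 -18.3 -32.2] | 73 262 267 [-13.9 -19.8 -32.8] | 74 266 267 [ -3.1  -3.2 -47.4] | 75 266 267 [ -3.1  -3.3 -51. ] | 76 266 267 [ -2.8  -1.9 -55.5] | 77 266 267 [ -2.5  -0.8 -59.8] | 78 266 267 [ -2.5  -0.6 -63.6] | 79 266 267 [ -2.8  -2.4 -66.3] | 80 266 267 [ -2.3  -0.  -71.4] | 81 266 267 [ -2.8  -2.5 -73.7] | 82 266 267 [ -2.7  -2.2 -77.6] | 83 266 267 [ -2.8  -2.6 -81.2] | 84 266 267 [ -3.4  -5.2 -83.3] | 85 266 267 [ -2.5  -1.6 -89.4] | 86 266 267 [ -2.2  -0.4 -94. ] | 87 266 267 [ -2.4  -1.3 -97.2] | 88 266 267 [  -2.1   -0.3 -101.7] | 89 266 267 [  -3.    -4.  -103.2] | 90 266 267 [  -3.    -4.2 -107. ] | 91 266 267 [  -2.3   -1.1 -113
[... 629 characters left out ...]
1 260 274 [  -6.6  -23.3 -179.5] | 112 261 271 [  -8.9  -24.1 -182. ] | 113 261 265 [ -20.   -25.7 -183.9] | 129 269 272 [  23.3   27.3 -303.2] | 130 263 273 [  12.8   24.5 -303.7] | 131 261 273 [   5.8   20.2 -303.8] | 132 261 273 [   3.4   13.5 -302.6] | 133 261 274 [   5.     7.9 -305.1] | 134 261 274 [   3.5    2.6 -304.1] | 135 261 267 [ -10.9   -1.3 -304.1] | 
pred: collar under [267.2  69.7] mid shaft [267.1  84.8] bottom [268.9  99.4] tip [271.   94.9]
top shaft 19 [   0.2   -1.6 -100.4] [[-1.5, -3.2, -123.2], [2.6, 0.5, -80.3]]
top low 14 [   8.4   -0.5 -139.3] [[-0.4, -2.1, -144.8], [15.9, 2.1, -132.3]]
top collar 106 [-13.1  -5.6 -30.9] [[-18.7, -17.7, -34.6], [-0.1, 17.3, -28.1]]
```

```bash
cat > go.py <<'E'
from h import *
import sys
# usage: go.py x y z yawdeg (mm) for TCP -> fractions remaining
x,y,z,yw=map(float,sys.argv[1:5]); o=manip.get_obs(); T=np.array(o["position"])*1000; q=o["ee_rot"]; a=2*np.arctan2(q[1],q[0])
d=np.array([x,y,z])-T; c,s=np.cos(a),np.sin(a)
print("t",round(o["clock"],2),"yaw",round(np.degrees(a),2),"F",np.round(o["ft_force"],2),"frac",np.round([(c*d[0]+s*d[1])/150,(s*d[0]-c*d[1])/150,-d[2]/150,-(yw-np.degrees(a))/30],3))
E
python3 go.py 535.1 -39.3 310 28
```

```text
t 6.4 yaw 15.96 F [-1.09  0.27 -0.37] frac [-0.494  2.104  0.019 -0.401]
```

Call:
{"fn": "carry_out", "kwargs": {"deltas": [[-0.03,0.15,0,0,-1],[-0.1,0.45,0,0,-1],[-0.17,0.7,0,0,-1],[-0.17,0.7,0,0,-1]]}}

```text
clock: 6.9
position: [0.5249, 0.173, 0.3133]
ee_rot: [0.991, 0.136, -0.001, 0.001]
ft_force: [0.2, 0.8, -1.6]
grip_width: 0.183
grasp_force: 58.7
```

Call:
{"fn": "carry_out", "kwargs": {"deltas": [[-0.05,0.2,0,0,-1],[-0.1,0.45,0,0,-1],[-0.17,0.7,0,0,-1],[-0.17,0.7,0,0,-1]]}}

```text
clock: 7.4
position: [0.5287, 0.0661, 0.3134]
ee_rot: [0.991, 0.137, -0.001, 0.0]
ft_force: [-0.7, 0.8, -1.0]
grip_width: 0.177
grasp_force: 58.9
```

Call:
{"fn": "carry_out", "kwargs": {"deltas": [[-0.05,0.2,0,-0.1,-1],[-0.1,0.45,0,-0.2,-1],[-0.15,0.6,0,-0.3,-1],[-0.17,0.7,0,-0.4,-1],[-0.17,0.7,0,-0.4,-1]]}}

```text
clock: 8.02
position: [0.533, -0.0388, 0.3135]
ee_rot: [0.97, 0.241, -0.0, -0.0]
ft_force: [0.7, 0.7, -0.4]
grip_width: 0.178
grasp_force: 58.9
```

```bash
python3 go.py 535.1 -39.3 310 28; python3 shaft.py | grep -v "|"; python3 look.py over.png 0 0.0345
```

```text
t 8.03 yaw 27.91 F [ 0.74  0.74 -0.39] frac [ 0.011  0.01   0.024 -0.003]
side shaft 31 [  -3.    -0.2 -101.1] [[-5.2, -2.7, -127.5], [-2.1, 3.0, -53.7]]
side low 18 [   5.6   -0.4 -138.3] [[-4.4, -3.3, -145.2], [13.0, 2.8, -132.0]]
side collar 96 [-10.4  -9.8 -29.8] [[-22.5, -18.5, -33.4], [16.2, 16.5, -27.7]]
pred: collar under [265.8 132.4] mid shaft [265.7 148.4] bottom [267.9 163.1] tip [270.1 158.1]
top shaft 0  
top low 0  
top collar 0  
8.125 [ 0.53294165 -0.03732142  0.31384956] 27.993717617269407 [-0.62327744 -0.18413009 -1.57940694] 0.17433517741411306
```

View pics/over.png

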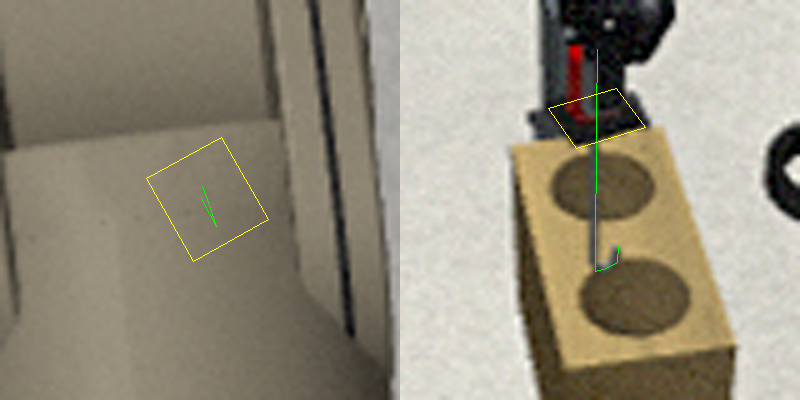

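```bash
python3 - <<'E'
from h import *
p=camera("side"); w=cloud(p); m=(abs(w[...,0]-.545)<.15)&(abs(w[...,1]-.02)<.15)&(abs(w[...,2]-.14)<.003)
print(np.median(w[m][:,2])); 
for k in(0,): 
    (c,s,a)=cv2.minAreaRect((w[m][:,:2]*1000).astype(np.float32)); print(c,s,a)
    # wells: non-top points within block
    d=w*1000-[545.2,21.6,0]; a=np.radians(13.8); lx=np.cos(a)*d[...,0]+np.sin(a)*d[...,1]; ly=-np.sin(a)*d[...,0]+np.cos(a)*d[...,1]
    mm=m&(abs(lx)<49)
    for lo,hi in((-95,-5),):
        # fit circle to rim: top points nearest to well centre by angle
        pts=np.c_[lx[mm],ly[mm]]; r=pts-[0,-50]; th=np.arctan2(r[:,1],r[:,0]); R=np.hypot(*r.T)
        E=np.array([pts[(abs(th-t)<.15)][R[abs(th-t)<.15].argmin()] for t in np.arange(-3,3.1,.3) if (abs(th-t)<.15).any()])
        A=np.c_[2*E,np.ones(len(E))]; s=np.linalg.lstsq(A,(E**2).sum(1),rcond=None)[0]; print("well local",s[:2],"r",np.sqrt(s[2]+s[0]**2+s[1]**2))
E
python3 go.py 535.1 -39.3 310 28
```

```text
0.14055472365437244
(542.173583984375, 19.59288787841797) (100.7371826171875, 204.15585327148438) 14.173101425170898
well local [ -3.3937118  -51.93598062] r 33.22308319664282
t 8.38 yaw 28.0 F [-0.01  0.76 -0.65] frac [0.009 0.013 0.027 0.   ]
```

Call:
{"fn": "carry_out", "kwargs": {"deltas": [[0,0.02,0.1,0,-1],[0,0.02,0.35,0,-1],[0,0.02,0.55,0,-1],[0,0.02,0.7,0,-1],[0,0.02,0.7,0,-1]]}}

```text
clock: 9.0
position: [0.5331, -0.0419, 0.2068]
ee_rot: [0.97, 0.242, -0.002, -0.001]
ft_force: [-0.1, -0.1, 0.5]
grip_width: 0.177
grasp_force: 58.8
```

Call:
{"fn": "carry_out", "kwargs": {"deltas": [[0,0,0.08,0,-1],[0,0,0.15,0,-1],[0,0,0.15,0,-1]]}}

```text
clock: 9.38
position: [0.5339, -0.0418, 0.1859]
ee_rot: [0.97, 0.242, -0.001, -0.0]
ft_force: [0.3, -0.9, -0.6]
grip_width: 0.177
grasp_force: 58.9
```

```bash
python3 go.py 535.1 -39.3 186 28
```

```text
t 9.38 yaw 27.96 F [ 0.34 -0.91 -0.6 ] frac [ 0.014 -0.011 -0.001 -0.001]
```

Call:
{"fn": "carry_out", "kwargs": {"deltas": [[0.03,0,0,0,-1],[0.06,0,0,0,-1],[0.09,0,0,0,-1],[0.11,0,0,0,-1],[0.125,0,0,0,-1],[0.125,0,0,0,-1]]}}

```text
clock: 10.12
position: [0.551, -0.0328, 0.1865]
ee_rot: [0.97, 0.242, -0.0, -0.0]
ft_force: [-0.3, 0.3, -2.1]
grip_width: 0.178
grasp_force: 58.9
```

```bash
python3 go.py 555.4 -28.5 186 28; python3 -c "
from h import *
print(np.round(manip.get_obs()['ft_force'],2),manip.get_obs()['torque'])"
```

```text
t 10.12 yaw 27.97 F [-0.26  0.3  -2.1 ] frac [ 0.04  -0.012  0.003 -0.001]
[-0.26  0.3  -2.1 ] [ 0.03315342  0.03455665 -0.0314752 ]
```

Call:
{"fn": "carry_out", "kwargs": {"deltas": [[0,0,-0.04,0,-1],[0,0,-0.08,0,-1],[0,0,-0.12,0,-1],[0,0,-0.15,0,-1],[0,0,-0.18,0,-1],[0,0,-0.24,0,-1],[0,0,-0.32,0,-1],[0,0,-0.4,0,-1],[0,0,-0.5,0,-1],[0,0,-0.5,0,-1]]}}

```text
clock: 11.38
position: [0.5515, -0.0329, 0.2631]
ee_rot: [0.97, 0.241, 0.001, 0.001]
ft_force: [0.4, -0.6, -1.0]
grip_width: 0.178
grasp_force: 58.8
```

Run:
```python
from h import *
F=[]
for k in range(3):
    p=camera("side"); F.append(manip.get_obs()["ft_force"])
print(np.mean(F,0))
w=cloud(p); m=(np.hypot(w[...,0]-.556,w[...,1]+.028)<.03)&(w[...,2]<.2); print(m.sum(),np.nanpercentile(w[m][:,2],[5,50,95]))
i=p["img"].astype(int); o=(i[...,0]>1.8*i[...,2])&(i[...,0]>2.2*i[...,1]/1.2)&(abs(w[...,0]-.556)<.05)&(abs(w[...,1]+.03)<.06); print(o.sum(),np.median(w[o],0) if o.sum() else 0)
im=p["img"][120:220,215:335]; cv2.imwrite("pics/lift1.png",cv2.resize((im*1.6).clip(0,255).astype(np.uint8),None,fx=5,fy=5,interpolation=2)[...,::-1])
```

```text
[ 0.25475575  0.3536484  -1.84322094]
69 [0.08440283 0.1236159  0.19163625]
99 [ 0.54195206 -0.04513216  0.28777039]
```

View pics/lift1.png

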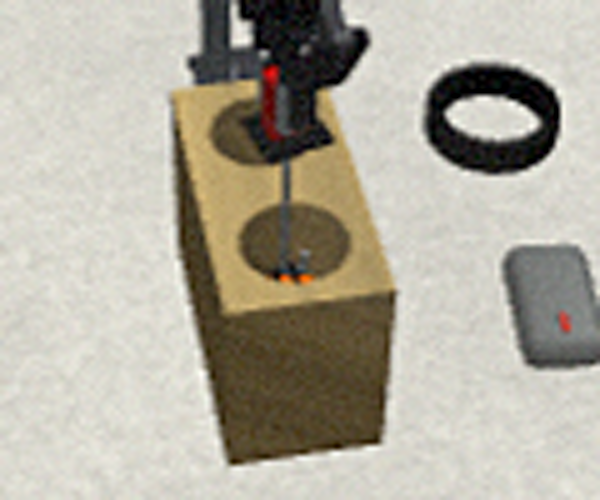

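The picture shows orange at (285,278) and (305,280) in the well mouth, under the hook, so the cartridge is caught and rising. I lift it clear.

Call:
{"fn": "carry_out", "kwargs": {"deltas": [[0,0,-0.04,0,-1],[0,0,-0.12,0,-1],[0,0,-0.22,0,-1],[0,0,-0.32,0,-1],[0,0,-0.42,0,-1],[0,0,-0.52,0,-1],[0,0,-0.62,0,-1],[0,0,-0.72,0,-1],[0,0,-0.8,0,-1],[0,0,-0.84,0,-1],[0,0,-0.84,0,-1]]}}

```text
clock: 12.9
position: [0.551, -0.0329, 0.3877]
ee_rot: [0.97, 0.242, 0.0, 0.0]
ft_force: [0.2, 0.2, -1.8]
grip_width: 0.178
grasp_force: 58.8
```

```bash
python3 go.py 452.8 -285.3 380 28
python3 - <<'E'
from h import *
p=camera("side"); o=manip.get_obs(); T=o["position"]; c=proj(p,np.array(T)-[0,0,.12]).astype(int)
im=p["img"][c[1]-50:c[1]+50,c[0]-60:c[0]+60]; cv2.imwrite("pics/lift2.png",cv2.resize((im*1.6).clip(0,255).astype(np.uint8),None,fx=5,fy=5,interpolation=2)[...,::-1])
E
```

```text
t 12.9 yaw 27.96 F [ 0.24  0.17 -1.77] frac [-1.367e+00  1.180e+00  5.100e-02 -1.000e-03]
```

View pics/lift2.png

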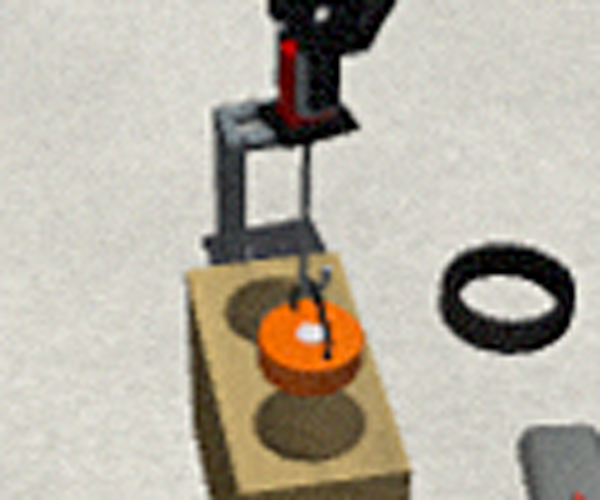

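The orange puck hangs level on the hook, at crop (310,350), clear above the block. I carry it gently towards the tray.

Call:
{"fn": "carry_out", "kwargs": {"deltas": [[-0.015,0.013,0,0,-1],[-0.05,0.043,0,0,-1],[-0.1,0.086,0,0,-1],[-0.17,0.147,0,0,-1],[-0.24,0.207,0,0,-1],[-0.32,0.276,0,0,-1],[-0.4,0.345,0,0,-1],[-0.48,0.414,0,0,-1],[-0.56,0.483,0,0,-1],[-0.63,0.544,0,0,-1],[-0.7,0.604,0,0,-1],[-0.77,0.665,0,0,-1]]}}

```text
clock: 14.45
position: [0.4953, -0.1759, 0.3876]
ee_rot: [0.97, 0.242, 0.0, 0.0]
ft_force: [-0.5, 0.3, -1.7]
grip_width: 0.177
grasp_force: 58.8
```

Call:
{"fn": "carry_out", "kwargs": {"deltas": [[-0.07,0.06,0,0,-1],[-0.14,0.12,0,0,-1],[-0.21,0.18,0,0,-1],[-0.28,0.24,0,0,-1],[-0.35,0.3,0,0,-1],[-0.42,0.36,0,0,-1],[-0.48,0.41,0,0,-1],[-0.53,0.455,0,0,-1],[-0.565,0.485,0,0,-1],[-0.59,0.506,0,0,-1],[-0.6,0.515,0,0,-1],[-0.6,0.515,0,0,-1]]}}

```text
clock: 15.95
position: [0.4524, -0.2855, 0.3876]
ee_rot: [0.97, 0.242, 0.0, 0.0]
ft_force: [-0.5, -0.0, -2.6]
grip_width: 0.178
grasp_force: 58.8
```

```bash
cat > puck.py <<'E'
from fit import *
import sys
p=camera("side"); w=cloud(p); i=p["img"].astype(int); o=manip.get_obs(); T=o["position"]; q=o["ee_rot"]; a=2*np.arctan2(q[1],q[0])
m=(i[...,0]>1.8*i[...,2])&(i[...,0]>60)&(i[...,0]>1.4*i[...,1])&(abs(w[...,0]-T[0])<.08)&(abs(w[...,1]-T[1])<.08)&(w[...,2]<T[2]-.1)
P=w[m]*1000; print(m.sum(),np.round(np.median(P,0),1),"z pct",np.round(np.percentile(P[:,2],[3,25,50,75,97]),1),"x",np.percentile(P[:,0],[2,98]).round(),"y",np.percentile(P[:,1],[2,98]).round())
c=proj(p,np.median(w[m],0)).astype(int); u=np.clip(c[0]-60,0,392);v=np.clip(c[1]-60,0,284)
im=p["img"][v:v+100,u:u+120]
if len(sys.argv)>1: cv2.imwrite("pics/"+sys.argv[1],cv2.resize((im*1.6).clip(0,255).astype(np.uint8),None,fx=5,fy=5,interpolation=2)[...,::-1])
E
python3 go.py 452.8 -285.3 220 28; python3 puck.py
```

```text
t 15.95 yaw 27.97 F [-0.52 -0.02 -2.63] frac [ 3.000e-03  0.000e+00  1.117e+00 -1.000e-03]
436 [ 457.9 -292.4  209.4] z pct [194.1 208.  209.4 210.5 212.3] x [431. 483.] y [-313. -260.]
```

Call:
{"fn": "carry_out", "kwargs": {"deltas": [[0,0,0.03,0,-1],[0,0,0.1,0,-1],[0,0,0.19,0,-1],[0,0,0.29,0,-1],[0,0,0.39,0,-1],[0,0,0.49,0,-1],[0,0,0.59,0,-1],[0,0,0.69,0,-1],[0,0,0.79,0,-1],[0,0,0.87,0,-1],[0,0,0.93,0,-1],[0,0,0.97,0,-1],[0,0,1.0,0,-1]]}}

```text
clock: 17.62
position: [0.4524, -0.2857, 0.2374]
ee_rot: [0.97, 0.242, 0.0, 0.0]
ft_force: [0.2, 0.2, -2.0]
grip_width: 0.182
grasp_force: 58.8
```

Call:
{"fn": "carry_out", "kwargs": {"deltas": [[0,0,0.04,0,-1],[0,0,0.08,0,-1],[0,0,0.11,0,-1],[0,0,0.14,0,-1],[0,0,0.16,0,-1],[0,0,0.18,0,-1],[0,0,0.2,0,-1],[0,0,0.22,0,-1],[0,0,0.24,0,-1],[0,0,0.24,0,-1]]}}

```text
clock: 18.88
position: [0.4523, -0.2856, 0.2015]
ee_rot: [0.97, 0.242, -0.0, 0.0]
ft_force: [0.5, -0.1, -1.0]
grip_width: 0.173
grasp_force: 58.9
```

```bash
python3 go.py 452.8 -285.3 188 28; python3 puck.py low.png
```

```text
t 18.88 yaw 27.95 F [ 0.45 -0.13 -1.05] frac [ 0.004 -0.001  0.09  -0.002]
327 [ 458.7 -290.9   24.8] z pct [ 8.3 23.3 24.8 26.  28.8] x [431. 483.] y [-313. -259.]
```

View pics/low.png

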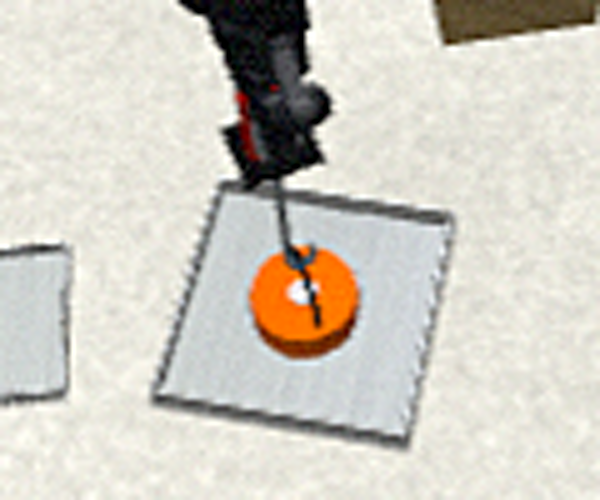

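Picture: the puck stands level and central in the large tray, at crop (305,295). I drop the hook out of the bail, back it off, then raise it.

Call:
{"fn": "carry_out", "kwargs": {"deltas": [[0,0,0.03,0,-1],[0,0,0.06,0,-1],[0,0,0.09,0,-1],[0,0,0.12,0,-1],[0,0,0.125,0,-1],[0,0,0.125,0,-1],[-0.03,0,0.125,0,-1],[-0.06,0,0.125,0,-1],[-0.09,0,0.125,0,-1],[-0.12,0,0.125,0,-1],[-0.16,0,0.125,0,-1],[-0.2,0,0.125,0,-1],[-0.25,0,0.125,0,-1],[-0.25,0,0.125,0,-1]]}}

```text
clock: 20.68
position: [0.4186, -0.3037, 0.1828]
ee_rot: [0.971, 0.241, -0.0, 0.0]
ft_force: [-0.5, 0.1, -1.4]
grip_width: 0.177
grasp_force: 58.9
```

```bash
python3 go.py 520.6 286.1 330 16; python3 puck.py
```

```text
t 20.68 yaw 27.9 F [-0.54  0.15 -1.41] frac [ 2.441 -3.157 -0.981  0.397]
339 [ 458.  -290.    24.8] z pct [ 8.5 23.2 24.8 26.  28.9] x [431. 483.] y [-313. -257.]
```

Call:
{"fn": "carry_out", "kwargs": {"deltas": [[0,0,-0.15,0,-1],[0,0,-0.4,0,-1],[0,0,-0.7,0,-1],[0,0,-0.98,0,-1],[0,0,-0.98,0,-1]]}}

```text
clock: 21.35
position: [0.4206, -0.3035, 0.3331]
ee_rot: [0.97, 0.242, 0.002, 0.002]
ft_force: [0.1, 0.1, -1.3]
grip_width: 0.177
grasp_force: 59.0
```

Call:
{"fn": "carry_out", "kwargs": {"deltas": [[0.1,-0.13,0,0,-1],[0.27,-0.35,0,0,-1],[0.45,-0.58,0,0,-1],[0.61,-0.79,0,0,-1]]}}

```text
clock: 21.85
position: [0.4443, -0.1527, 0.3286]
ee_rot: [0.97, 0.242, -0.001, -0.001]
ft_force: [1.3, 0.6, 0.1]
grip_width: 0.178
grasp_force: 58.9
```

Call:
{"fn": "carry_out", "kwargs": {"deltas": [[0.16,-0.21,0,0,-1],[0.32,-0.42,0,0,-1],[0.48,-0.62,0,0,-1],[0.61,-0.79,0,0,-1]]}}

```text
clock: 22.35
position: [0.4691, -0.0053, 0.3287]
ee_rot: [0.97, 0.243, -0.001, -0.0]
ft_force: [0.6, -0.3, -1.0]
grip_width: 0.18
grasp_force: 58.9
```

Call:
{"fn": "carry_out", "kwargs": {"deltas": [[0.16,-0.21,0,0.1,-1],[0.32,-0.42,0,0.2,-1],[0.48,-0.62,0,0.3,-1],[0.61,-0.79,0,0.4,-1],[0.61,-0.79,0,0.4,-1]]}}

```text
clock: 22.98
position: [0.4936, 0.1432, 0.3287]
ee_rot: [0.99, 0.142, -0.001, -0.001]
ft_force: [0.9, -1.1, -1.5]
grip_width: 0.179
grasp_force: 58.9
```

```bash
python3 go.py 520.6 286.1 330 16
```

```text
t 22.98 yaw 16.27 F [ 0.85 -1.12 -1.5 ] frac [ 0.44  -0.864 -0.009  0.009]
```

Call:
{"fn": "carry_out", "kwargs": {"deltas": [[0.14,-0.28,0,0,-1],[0.28,-0.55,0,0,-1],[0.38,-0.75,0,0.01,-1],[0.44,-0.86,0,0.01,-1],[0.44,-0.86,0,0.01,-1],[0.44,-0.86,0,0.01,-1]]}}

```text
clock: 23.72
position: [0.5229, 0.2806, 0.3293]
ee_rot: [0.991, 0.136, -0.0, 0.0]
ft_force: [0.4, 0.2, -0.7]
grip_width: 0.179
grasp_force: 59.1
```

```bash
python3 go.py 520.2 285.3 170 16; python3 look.py back.png 0 0.0345; python3 go.py 520.2 285.3 170 16
```

```text
t 23.73 yaw 15.63 F [ 0.39  0.21 -0.69] frac [-0.009 -0.035  1.062 -0.012]
23.725 [0.52292778 0.28057974 0.32934619] 15.63014279305832 [ 0.390995    0.20961657 -0.68621319] 0.17931708664406398
top {'position': [0.5145, 0.2738, 0.2975], 'conf': 0.45}
side {'position': [0.5246, 0.2795, 0.2974], 'conf': 0.69}
t 23.93 yaw 15.58 F [ 0.26 -0.31 -1.14] frac [-0.011 -0.035  1.066 -0.014]
```

View pics/back.png

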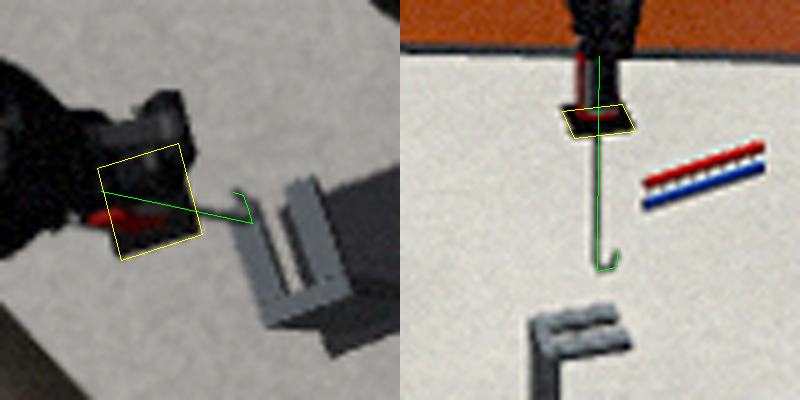

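Call:
{"fn": "carry_out", "kwargs": {"deltas": [[-0.01,-0.035,0,-0.013,-1],[-0.01,-0.035,0.05,-0.013,-1],[-0.01,-0.035,0.1,-0.013,-1],[-0.01,-0.035,0.1,-0.013,-1]]}}

```text
clock: 24.42
position: [0.52, 0.286, 0.3138]
ee_rot: [0.99, 0.14, -0.001, 0.0]
ft_force: [0.4, 1.0, -1.0]
grip_width: 0.176
grasp_force: 59.1
```

```bash
python3 go.py 520.2 285.3 170 16; python3 shaft.py | grep -v "|"
python3 - <<'E'
from h import *
# slot check: prong tops from top camera
p=camera("top"); w=cloud(p)*1000; i=p["img"].astype(int)
d=w-[520.2,285.3,0]; a=np.radians(16); lx=np.cos(a)*d[...,0]+np.sin(a)*d[...,1]; ly=-np.sin(a)*d[...,0]+np.cos(a)*d[...,1]
m=(abs(w[...,2]-135)<5)&(abs(lx)<70)&(abs(ly)<50); 
print("prongs lx",np.percentile(lx[m],[1,99]),"ly",np.percentile(ly[m],[1,99]))
for lo in range(-30,25,8):
    k=m&(lx>lo)&(lx<lo+8); print(lo,np.sort(np.round(ly[k])).astype(int).tolist())
E
```

```text
t 24.43 yaw 16.04 F [ 0.44  1.02 -0.95] frac [0.    0.005 0.959 0.001]
side shaft 44 [ -4.3  -2.8 -87.2] [[-5.5, -5.7, -125.7], [-1.3, 0.2, -49.1]]
side low 13 [   2.5   -1.9 -138.1] [[-4.0, -4.0, -143.1], [11.9, 3.0, -131.5]]
side collar 60 [ -5.4  -9.8 -30.8] [[-22.3, -20.3, -33.1], [16.6, 15.1, -25.9]]
pred: collar under [267.4  69.2] mid shaft [267.3  84.4] bottom [269.1  98.9] tip [271.1  94.5]
top shaft 23 [   0.6   -1.6 -102.5] [[-1.5, -2.4, -129.6], [7.6, -0.1, -77.7]]
top low 14 [  12.5   -1.  -140.6] [[0.5, -2.9, -146.2], [15.9, 1.0, -130.8]]
top collar 103 [-13.   -5.6 -30.1] [[-18.7, -17.1, -33.9], [-0.2, 17.2, -27.4]]
prongs lx [-40.17388155  24.57038153] ly [-27.31591067  21.84831918]
-30 [-28, -27, -27, -27, -26, -25, -25, -24, -23, -22, -21, -20, -20, -20, -17, -17, -17, -16, -15, -14, -13, -13, -11, -10, -10, -7, -4, -1, 1, 6, 6, 6, 7, 7, 8, 10, 11, 11, 14, 14, 15, 15, 16, 17, 17, 18, 20, 20, 22]
-22 [-27, -27, -26, -26, -25, -25, -23, -23, -22, -21, -21, -20, -19, -18, -17, -16, -15, -14, -14, -13, -13, -12, -11, 5, 5, 6, 7, 7, 7, 9, 9, 10, 11, 12, 12, 13, 14, 14, 1
[... 197 characters left out ...]
, 16, 17, 17, 17, 19, 19, 20, 20]
-6 [-27, -26, -25, -25, -25, -23, -23, -22, -21, -20, -20, -18, -18, -17, -16, -16, -14, -14, -13, -13, -12, -11, -10, 6, 7, 8, 8, 9, 10, 11, 12, 12, 13, 15, 15, 16, 16, 17, 19, 19, 20, 21, 21]
2 [-26, -25, -25, -24, -23, -22, -22, -21, -20, -19, -17, -17, -17, -16, -15, -14, -13, -13, -12, -11, -11, -10, 8, 8, 9, 10, 10, 11, 12, 13, 13, 15, 15, 16, 18, 18, 19, 21, 22]
10 [-25, -25, -25, -24, -23, -22, -21, -19, -18, -17, -17, -16, -15, -13, -13, -12, -11, -11, -11, -9, -8, 8, 8, 8, 10, 10, 10, 12, 16, 17, 20]
18 [-25, -24, -24, -23, -22, -22, -21, -20, -18, -18, -18, -17, -16, -15, -14, -13, -13, -12, -11, -11, -10, -9, -8, 9, 9, 10, 16, 16, 18, 19, 20, 22]
```

Call:
{"fn": "carry_out", "kwargs": {"deltas": [[0.01,0.012,0,-0.04,-1],[0.01,0.012,0.05,-0.04,-1],[0.01,0.012,0.15,-0.04,-1],[0.01,0.012,0.25,-0.04,-1],[0.01,0.012,0.35,-0.04,-1],[0.01,0.012,0.45,-0.04,-1],[0.01,0.012,0.55,-0.04,-1],[0.01,0.012,0.65,-0.04,-1],[0.01,0.012,0.75,-0.04,-1],[0.01,0.012,0.85,-0.04,-1],[0.01,0.012,0.9,-0.04,-1],[0.01,0.012,0.93,-0.04,-1],[0.01,0.012,0.93,-0.04,-1]]}}

```text
clock: 26.2
position: [0.5222, 0.285, 0.1753]
ee_rot: [0.989, 0.15, 0.0, 0.0]
ft_force: [0.0, 0.1, -1.1]
grip_width: 0.176
grasp_force: 59.1
```

Call:
{"fn": "carry_out", "kwargs": {"deltas": [[0,0,0.01,0,-1],[0,0,0.02,0,-1],[0,0,0.03,0,-1],[0,0,0.03,0,-1]]}}

```text
clock: 26.7
position: [0.5221, 0.2849, 0.1707]
ee_rot: [0.989, 0.15, -0.0, 0.0]
ft_force: [-0.5, -0.9, -0.8]
grip_width: 0.174
grasp_force: 59.1
```

```bash
python3 go.py 520.2 285.3 169.5 16
```

```text
t 26.7 yaw 17.24 F [-0.48 -0.89 -0.84] frac [-0.011 -0.006  0.008  0.041]
```

Press gently until contact.

Call:
{"fn": "carry_out", "kwargs": {"deltas": [[0,0,0.007,0,-1],[0,0,0.013,0,-1],[0,0,0.013,0,-1]]}}

```text
clock: 27.08
position: [0.5221, 0.2851, 0.1694]
ee_rot: [0.989, 0.15, 0.0, 0.0]
ft_force: [-2.0, -2.2, 4.9]
grip_width: 0.18
grasp_force: 59.8
```

```bash
python3 go.py 520.2 285.3 169.5 16
```

```text
t 27.07 yaw 17.25 F [-2.02 -2.16  4.94] frac [-0.012 -0.005 -0.001  0.042]
```

Seated: 5 N of contact at the same height as when I gripped it. I open the fingers and retreat.

Call:
{"fn": "carry_out", "kwargs": {"deltas": [[0,0,0,0,-0.4],[0,0,0,0,0],[0,0,0,0,0.5],[0,0,0,0,0.5],[0,0,0,0,0.5],[0,0,-0.1,0,0.5],[0,0,-0.3,0,0.5],[0,0,-0.6,0,0.5],[0,0,-0.95,0,0.5],[0,0,-0.95,0,0.5]]}}

```text
clock: 28.32
position: [0.5229, 0.2866, 0.3166]
ee_rot: [0.989, 0.15, 0.003, -0.001]
ft_force: [0.0, 0.8, -0.8]
grip_width: 0.751
grasp_force: 0.0
```

Call:
{"fn": "carry_out", "kwargs": {"deltas": [[-0.15,0.25,0,0,0.5],[-0.3,0.6,0,0,0.5],[-0.4,0.95,0,0,0.5],[-0.4,0.95,0,0,0.5]]}}

```text
clock: 28.82
position: [0.5077, 0.1257, 0.3113]
ee_rot: [0.989, 0.146, -0.0, 0.001]
ft_force: [-0.9, 0.2, 0.6]
grip_width: 0.753
grasp_force: 0.0
```

Run:
```python
from h import *
o=manip.get_obs(); print(o["clock"],o["position"],o["grip_width"],o["ft_force"])
for n in("top","side"):
    p=camera(n); w=cloud(p)*1000; i=p["img"].astype(int)
    N=(abs(w[...,0]-515)<80)&(abs(w[...,1]-280)<60); red=N&(i[...,0]>2*i[...,1])&(i[...,0]>60)
    P=w[red]; t=P[P[:,2]>172]; print(n,"red z",np.percentile(P[:,2],[2,50,98]).round(1),"top",len(t),t.mean(0).round(1),cv2.minAreaRect(t[:,:2].astype(np.float32)))
    for q in("hook","hook_bowl","spent","fresh","mug","tape","mouse"):
        for b in boxes_of(q,p)[:2]: print(n,q,round(b["conf"],2),np.round(b["position"],3))
    m=(i[...,0]>1.8*i[...,2])&(i[...,0]>60)&(i[...,0]>1.4*i[...,1])&(abs(w[...,0]-459)<80)&(abs(w[...,1]+282)<80); print("puck",m.sum(),np.median(w[m],0).round(1),np.percentile(w[m][:,2],[5,95]).round(1) if m.sum() else "")
```

```text
28.825 [0.50774738 0.12574334 0.31125184] 0.7534487605343319 [-0.92528226  0.20429469  0.63148854]Traceback (most recent call last):
  File "<stdin>", line 6, in <module>
    return _quantile_unchecked(
        a, q, axis, out, overwrite_input, method, keepdims, weights)
    return _ureduce(a,
                    func=_quantile_ureduce_func,
    ...<5 lines>...
                    overwrite_input=overwrite_input,
                    method=method)
    r = func(a, **kwargs)
    result = _quantile(arr,
                       quantiles=q,
    ...<2 lines>...
                       out=out,
                       weights=wgt)
    slices_having_nans = np.isnan(arr[-1, ...])
                                  ~~~^^^^^^^^^
IndexError: index -1 is out of bounds for axis 0 with size 0
```

Top view is occluded by the arm, so I move it a little further and check again.

Call:
{"fn": "carry_out", "kwargs": {"deltas": [[-0.1,0.3,0,0,0.5],[-0.2,0.6,0,0,0.5],[-0.4,0.95,0,0,0.5],[-0.4,0.95,0,0,0.5]]}}

```text
clock: 29.38
position: [0.4915, -0.0263, 0.3111]
ee_rot: [0.989, 0.147, -0.0, 0.0]
ft_force: [-0.2, 0.1, 0.2]
grip_width: 0.752
grasp_force: 0.0
```

Run:
```python
from h import *
o=manip.get_obs(); print(o["clock"],o["position"])
for n in("top","side"):
    p=camera(n); w=cloud(p)*1000; i=p["img"].astype(int)
    N=(abs(w[...,0]-515)<80)&(abs(w[...,1]-280)<60); red=N&(i[...,0]>2*i[...,1])&(i[...,0]>60)
    P=w[red]; t=P[P[:,2]>172]
    if len(t)>3: print(n,"red z",np.percentile(P[:,2],[2,50,98]).round(1),"top",len(t),t.mean(0).round(1),cv2.minAreaRect(t[:,:2].astype(np.float32)))
    for q in("hook","spent","fresh","mug","tape","mouse"):
        for b in boxes_of(q,p)[:2]: print(n,q,round(b["conf"],2),np.round(b["position"],3))
    m=(i[...,0]>1.8*i[...,2])&(i[...,0]>60)&(i[...,0]>1.4*i[...,1])&(abs(w[...,0]-459)<80)&(abs(w[...,1]+282)<80)
    if m.sum(): print("puck",m.sum(),np.median(w[m],0).round(1),np.percentile(w[m][:,2],[5,95]).round(1))
```

```text
29.375 [ 0.49145758 -0.02633378  0.31114648]
top red z [175.  178.6 182.2] top 59 [522.4 285.2 178.8] ((522.4951171875, 285.2751159667969), (23.677690505981445, 13.978302001953125), 20.113677978515625)
top hook 0.54 [0.518 0.281 0.139]
top spent 0.66 [ 0.452 -0.281  0.027]
top mug 0.91 [ 0.691 -0.265  0.146]
top tape 0.81 [0.696 0.239 0.025]
top mouse 0.6 [0.728 0.052 0.024]
puck 327 [ 457.1 -278.9   24.5] [20.7 28.7]
side red z [142.6 176.2 181.9] top 18 [520.3 282.1 178.2] ((523.8114624023438, 281.7852783203125), (24.09332847595215, 16.883148193359375), 32.8611946105957)
side hook 0.58 [0.522 0.281 0.142]
side spent 0.69 [ 0.459 -0.288  0.027]
side mug 0.88 [ 0.685 -0.294  0.134]
side mug 0.71 [0.696 0.227 0.021]
side tape 0.72 [0.695 0.225 0.02 ]
side tape 0.66 [ 0.548 -0.029  0.118]
side mouse 0.82 [0.727 0.036 0.025]
side mouse 0.68 [ 0.456 -0.282  0.028]
puck 333 [ 457.1 -289.3   24.7] [10.1 27.8]
```

Everything is in place: the hook is seated at the same height, the puck stands level in the tray, and the other things on the table have not moved.

```bash
python3 -c "
from h import *
print(ticket.hand_in())"
```

```text
the job is handed in; nothing more can be done
None
```

The orange cartridge stands upright in the 140 mm tray, the hook tool is back in its stand, and the job is handed in at about 29.5 s of the 69 s allowed; I viewed 11 pictures, one over the limit of 10.

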